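# Feel for the lid release of the grain analyser

## Robot

A 6-joint arm with a two-finger parallel gripper is mounted at the origin on the work surface. World frame = base frame: x ahead of the robot, y to its left, z up, the work surface at z = 0. Lengths are in m, angles in rad, forces in N, time in s.
With the tool pointing down it reaches from about 0.225 to 0.875 m from the base axis. Payload 3.4 kg.
Tool frame: the origin (TCP) lies on the mounting face of the last link; the fingertips stand 173 mm ahead of it and the grasp point (between the pads) lies 155 mm ahead of it; x points along the fingers, z is the direction in which the jaws open and shut, and the axes are right-handed (so a half turn about x gives the same grasp; the last joint's range is limited). The gripper opens to 85 mm and grips with 20 to 120 N. Pads are 22 mm wide; open, the fingers measure 114 mm over their backs; the gripper's body (76 mm by 85 mm) begins 54 mm behind the grasp point. The pads swing forward as they close: fully open they stand 13 mm farther back than shut.
Start: joints at [1.052, 0.276, 1.505, -0, 1.361, -0.121], TCP at [0.223, 0.53, 0.405] pointing down, gripper open.
Joint ranges: [-2.89, 2.89], [-0.75, 2.08], [0.22, 2.7], [-1.18, 4.32], [0.11, 2.71], [-2.7, 2.7]. Speed limits (rad/s): [2.57, 2.57, 3.14, 3.14, 3.14, 3.14].

## Interface

Orientations are given as a 3x3 rotation matrix whose columns are the frame's x, y, z axes.
In Python, from cell import robot, viewer gives the robot as it stands. The module is installed in compiled form; this text tells all that it offers.
- The arm moves only by the tool arm_command, never from a script. Its argument "steps" is a list of rows, each an object with "turn": the turn, a rotation vector about the tool's x, y, z in degrees, a list of three; "dp": the shift along the tool's x, y, z in cm, a list of three; "jaw": the gripper's target within -1 to 1 (shut at 1, half-way at 0, fully open at -1). In form: [{"turn": [wx, wy, wz], "dp": [x, y, z], "jaw": jaw}, ...]. A call has 1 to 10 rows; each row is the pose to reach, as a shift and turn from the pose measured when the call began, along the tool's axes at that moment; what a row does not reach only later rows make up. A row lasts 1/12 s, in which the tool goes at most 41.7 mm and 7.16 degrees, less where a joint would pass 70% of its speed; a pose out of reach is approached as far as the arm can. A call with a gripper value outside its range is refused whole. The fingers move at their own pace and stop on an object; the grip force is fixed at half the most. Time passes only in rows, so rows that repeat a pose let the fingers close. It gives the time, the measured TCP pose, the force and the opening at its end, in the units of the state.
- robot.observe(): the state, without advancing time (a new reading comes with each control period).
- viewer.snapshot(name): name is "side" or "top" or "wrist"; returns a dict with "img" (400x640x3 uint8, red, green, blue), "vfov" (degrees; the focal length in pixels is half the picture's height over the tangent of half this angle, whatever the lens; pixels are square), "cx", "cy" (the principal point, pixels), "R" (3x3) and "t" (3): a world point X has camera coordinates R X + t; the wrist camera has in their place "mount" (4x4, takes a point from camera to tool coordinates, whose origin is the TCP and whose axes are the tool frame's). Camera axes: x right, y down, z forward; pixel columns grow to the right and rows downward; lengths in m; the calibration is good to about 2 mm. A picture is of the moment at which its call begins: read the wrist's pose just before it. There is no depth.
- robot.job_done(): hands the job in, once; it reports no verdict.
The state is a dict: "time_s": time; "joint_positions": joint angles; "joint_vel": joint speeds; "joint_efforts": joint torques, N m; "tool_pos": TCP position; "eef_rot": TCP orientation; "contact_force": force on the tool from outside, world axes, zero at the start; "torque": the same for the moment, N m; "finger_gap": finger opening in m.
Only numpy, scipy, OpenCV 4.12 (cv2) and the standard library are available. Lean on these libraries where they do the work, as an engineer would, in place of code of your own. Each camera call takes 0.05 s, during which the arm holds its last target.

## Task

Open the sample lid of the bench-top grain analyser by its hidden release catch. Lay a fingertip lightly on top of the machine's front edge, on the white part at either end of the grey trim, run it along the edge onto the trim and on until it drops into the finger groove, press the catch inside the groove down until the lid springs up by itself, then take the hand away. Only touch and press, without straining the machine: do not pull or lever the lid, and leave the dish, brush, jar and tube rack where they stand.

Things in the scene. Friction and masses are not known exactly. Their poses are not given: they have to be found in the camera images.
- analyser: Low white bench-top grain analyser, fixed, 400 wide (y) x 360 deep (x) x 138 mm high at the rear. Origin on the bench under the middle of its front edge; x runs back into the machine, y to its left seen from the robot, z up. Its front deck is flat, 105 mm above the bench, from the upright front face to 85 mm behind it. The lid lies behind the deck: front rim 89 mm behind the front face, top at 120 mm.
- edge_mid (a point): Middle of the upper front edge (corner of front face and deck). The edge's middle 172 mm (86 mm each way) is a grey trim 30 mm deep, flush with the white ends to 0.3 mm. Somewhere in the trim is the groove: a notch 46 mm wide along the edge, 30 mm deep from the front face, open at top and front. Its middle is up to 50 mm left or right of here, anew each time; no reading tells where: feel or look for it.
- edge_left (a point): Left (+y) end of the same upper front edge, 105 mm above the bench, 200 mm from edge_mid.
- edge_right (a point): Right (-y) end of the same edge, 400 mm from edge_left.
- catch (a joint): The catch is the floor of the groove: a grey plate 44 x 27 mm, 6 mm below the top of the edge at rest. Value: how far it is pressed straight down, in m, 0 at rest, 0.007 fully down (13 mm below the edge). Its spring pushes up with 3 N at rest, 6 N fully down; it lets the lid go at 0.004 to 0.005 and comes back up when released.
- lid (a joint): Opening angle of the lid in rad: 0 shut (with up to 0.01 of play), 0.8 open against its stop. Once let go, the hinge spring raises it to the stop within 3 s and keeps it there. The hinge runs along the analyser's y, 252 mm behind the front face and 113 mm above the bench; the lid is 163 mm deep and swings up and back, away from the groove.
- dish: Bystander: open round aluminium sample dish, 86 mm wide, 28 mm high, on the bench before the analyser's right front corner. Origin under its centre.
- brush: Bystander: cleaning brush 170 mm long lying on the bench before the analyser's left front corner, under 40 mm high. Origin under its middle.
- jar: Bystander: amber glass jar with white cap, 60 mm wide, 110 mm high, to the left of the analyser. Origin under its centre.
- rack: Bystander: white wire rack with ten stoppered test tubes, 205 x 95 mm, 180 mm high, to the right of the analyser. Origin under its centre.

How it is judged:
On the way, in this order (a step that is already met when the one before it is completed fails the run):
1. a fingertip touches the front edge on the white part beside the grey trim, the catch not pressed (contact force between the fingers and anything else above 0.4 N and value of joint catch below 0.001 m and x of the grasp point in the frame of analyser between -0.03 and 0.07 m and z of the grasp point in the frame of analyser between 0.1 and 0.16 m and (y of the grasp point in the frame of analyser above 0.084 m or y of the grasp point in the frame of analyser below -0.084 m) and y of the grasp point in the frame of analyser between -0.2 and 0.2 m), for 0.1 s.
2. it has come onto the grey trim, still in touch with the edge, the catch not yet pressed (contact force between the fingers and anything else above 0.4 N and value of joint catch below 0.001 m and x of the grasp point in the frame of analyser between -0.03 and 0.07 m and z of the grasp point in the frame of analyser between 0.1 and 0.16 m and y of the grasp point in the frame of analyser between -0.08 and 0.08 m), for 0.02 s.
3. a fingertip presses the catch inside the groove (value of joint catch above 0.003 m and contact force between the fingers and anything else above 1 N), for 0.02 s.
At the end, for the whole second after the job is handed in: The lid stands open by itself by more than 0.7 rad (its stop is at 0.8) and is still, and the catch is back up to within 1.5 mm (value of joint lid above 0.7 rad and velocity of joint lid between -0.05 and 0.05 rad/s and value of joint catch below 0.0015 m); the robot touches nothing.
It fails at once if the lid is pulled, levered or struck: the fingers push on it with more than 10 N (contact force between the fingers and lid above 10 N).
It fails at once if the machine is strained: the fingers press on anything with more than 60 N (contact force between the fingers and anything else above 60 N).
It fails at once if the dish, brush, jar or rack is lifted or moved by more than 25 mm (distance of any of dish, brush, jar, rack from where it was at the start of the episode above 0.025 m).
It also fails if it takes over 56 s, if anything falls off the work surface, if the arm or the gripper's body presses on something with over 40 N, if the wrist force passes 120 N, or if a joint passes its speed limit or range.

## Working session

There is one attempt and no reset: what is moved stays moved. The work goes in short steps, Python scripts to look and compute and a tool call to move; the robot and the scene stay as the last step left them, time stands still between calls to the robot, and variables do not carry over. Pictures are saved under pics/ and viewed, and the job is handed in when it is done.

Besides the shell and the picture viewer there is one more tool, called after ">>>" as name(argument=value, ...), one argument or row to a line, values as JSON. arm_command: Moves the arm, as the interface text tells. Its arguments: {"type":"object","properties":{"steps":{"type":"array"}},"required":["steps"]}

```bash
mkdir -p pics
python3 - <<'E'
from cell import robot, viewer
import cv2
s=robot.observe()
for k,v in s.items(): print(k,v)
for n in("side","top","wrist"):
    d=viewer.snapshot(n); cv2.imwrite(f"pics/{n}0.png",d["img"][:,:,::-1])
    print(n,{k:d[k] for k in d if k!="img"})
E
```

```text
time_s 0.0
joint_positions [ 1.05198328e+00  2.76578337e-01  1.50612815e+00 -9.12535452e-06
  1.36069571e+00 -1.21013780e-01]
joint_vel [ 0.00106003  0.00042396 -0.00029513 -0.00190328 -0.00076846  0.00022389]
joint_efforts [ 6.44451138e-04 -4.16772366e+01 -2.45803052e+01  3.46628449e-04
  1.10634678e-02 -2.17055242e-05]
tool_pos [0.22265599 0.52990775 0.40385091]
eef_rot [[-8.89507692e-04 -9.21916416e-01  3.87387831e-01]
 [-1.57584151e-03  3.87388796e-01  9.21915093e-01]
 [-9.99998363e-01  2.09588740e-04 -1.79737947e-03]]
contact_force [ 0.2634751  0.4620285 -0.741777 ]
torque [0.01199787 0.01142833 0.01383427]
finger_gap 0.08541014059421158
side {'vfov': 42.880821529261134, 'cx': 314.0162179095348, 'cy': 200.9766259587286, 'R': array([[ 0.94810713, -0.31702705, -0.02422216],
       [-0.20546594, -0.55276566, -0.80760998],
       [ 0.24264503,  0.77067761, -0.58921933]]), 't': array([-0.51603499,  0.17904198,  1.23658103])}
top {'vfov': 45.783377948031486, 'cx': 322.70849417785314, 'cy': 201.05742691713803, 'R': array([[-5.86282125e-02, -9.98279427e-01, -9.58672684e-04],
       [-9.76548962e-01,  5.75512282e-02, -2.07460793e-01],
       [ 2.07159014e-01, -1.12268646e-02, -9.78242864e-01]]), 't': array([0.01173916, 0.5565459 , 1.40789915])}
wrist {'vfov': 61.00972349292948, 'cx': 323.93903588867744, 'cy': 204.5735379088261, 'mount': array([[ 1.12997165e-03, -3.21961888e-01,  9.46751956e-01,
         3.05786231e-02],
       [-3.52347387e-04, -9.46752630e-01, -3.21961697e-01,
         8.18762665e-02],
       [ 9.99999300e-01,  3.02220127e-05, -1.18324606e-03,
         8.48107300e-04],
       [ 0.00000000e+00,  0.00000000e+00,  0.00000000e+00,
         1.00000000e+00]])}
```

View pics/side0.png

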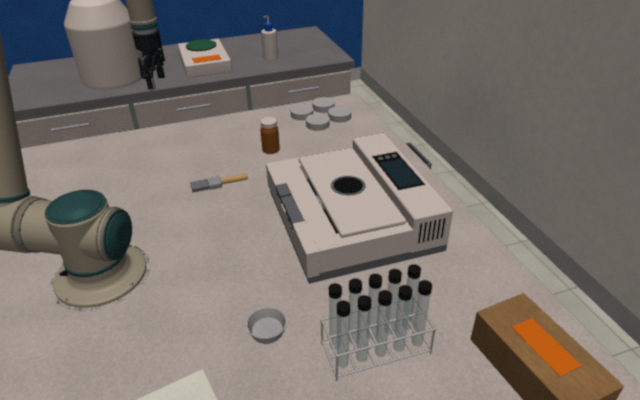

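View pics/top0.png

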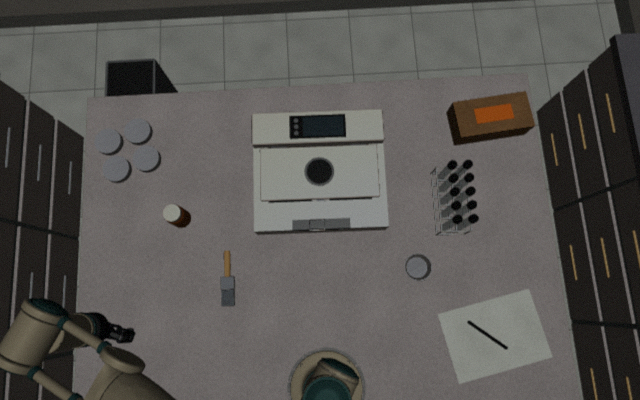

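View pics/wrist0.png

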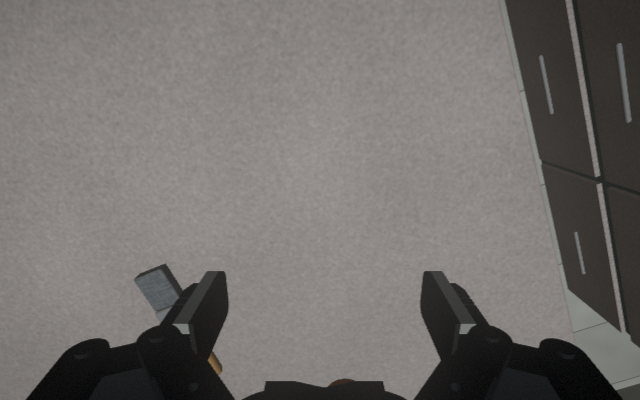

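The analyser's front edge runs at about (253–388, 230) in the top view, with the trim at 292–350. In the side view the edge runs from about (268,187) to (308,265). I'll enlarge both.

Run:
```python
import cv2
a=cv2.imread("pics/top0.png")[195:245,240:400]; cv2.imwrite("pics/topc.png",cv2.resize(a,None,fx=5,fy=5,interpolation=cv2.INTER_CUBIC))
a=cv2.imread("pics/side0.png")[160:280,250:350]; cv2.imwrite("pics/sidec.png",cv2.resize(a,None,fx=5,fy=5,interpolation=cv2.INTER_CUBIC))
```

```text
(no output)
```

View pics/topc.png

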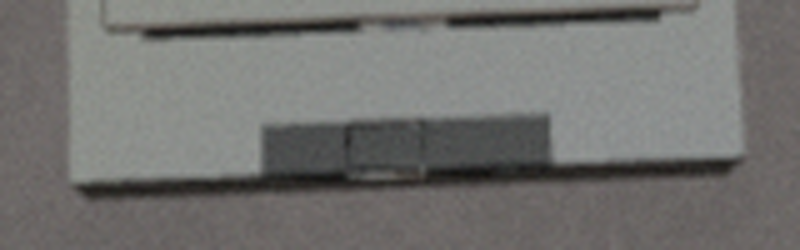

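View pics/sidec.png

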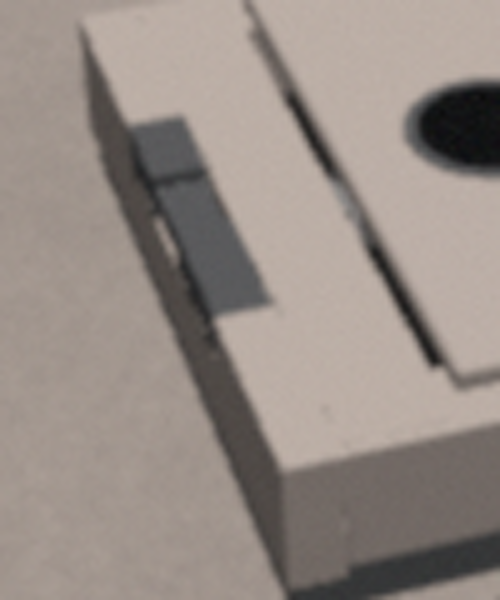

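```bash
cat > h.py <<'E'
import numpy as np, cv2
from cell import robot, viewer
def ray(d,u,v):
    f=200/np.tan(np.radians(d["vfov"]/2)); c=np.array([(u-d["cx"])/f,(v-d["cy"])/f,1])
    return -d["R"].T@d["t"], d["R"].T@c
def tri(rs):
    A=np.zeros((3,3));b=np.zeros(3)
    for o,r in rs:
        r=r/np.linalg.norm(r);P=np.eye(3)-np.outer(r,r);A+=P;b+=P@o
    X=np.linalg.solve(A,b)
    return X,[np.linalg.norm(np.cross(X-o,r/np.linalg.norm(r))) for o,r in rs]
def atz(o,r,z): return o+r*(z-o[2])/r[2]
E
python3 - <<'E'
from h import *
t=viewer.snapshot("top");s=viewer.snapshot("side")
T=lambda x,y:ray(t,240+(x+.5)/5-.5,195+(y+.5)/5-.5)
S=lambda x,y:ray(s,250+(x+.5)/5-.5,160+(y+.5)/5-.5)
L=tri([T(74,183),S(83,22)]);R=tri([T(743,158),S(285,470)])
print("L",L,"R",R,np.linalg.norm(L[0]-R[0]))
for n,p in dict(L=(74,183),R=(743,158),trL=(263,176),trR=(550,165),gL=(347,173),gR=(424,170),gback=(385,122),trbl=(263,127),trbr=(550,115)).items(): print(n,atz(*T(*p),.105))
for n,p in dict(L=(83,22),R=(285,470),gl=(155,185),glb=(206,175)).items(): print("s",n,atz(*S(*p),.105))
E
```

```text
L (array([0.4675018 , 0.18660953, 0.10384158]), [np.float64(4.3015137255874486e-05), np.float64(4.301513725581736e-05)]) R (array([ 0.45932621, -0.20969827,  0.10436242]), [np.float64(0.00021875480257564728), np.float64(0.00021875480257564525)]) 0.39639245845902427
L [0.46736571 0.18644616 0.105     ]
R [ 0.45901206 -0.20957059  0.105     ]
trL [0.46497156 0.07472418 0.105     ]
trR [ 0.46155195 -0.09517495  0.105     ]
gL [0.46384039 0.02503459 0.105     ]
gR [ 0.46295213 -0.02054323  0.105     ]
gback [0.4930658  0.00088181 0.105     ]
trbl [0.49431936 0.07339383 0.105     ]
trbr [ 0.4915119 -0.0972888  0.105    ]
s L [0.46708801 0.1847618  0.105     ]
s R [ 0.45935438 -0.21036905  0.105     ]
s gl [0.46311146 0.01858513 0.105     ]
s glb [0.49009562 0.01793777 0.105     ]
```

The front edge triangulates to about (0.467, 0.187, 0.104) at the left corner and (0.459, -0.210, 0.104) at the right. The groove's middle lies about 13 mm left of the edge's middle. I'll work out the approach to the left white part with the jaws shut.

```bash
cat >> h.py <<'E'
from scipy.spatial.transform import Rotation as Ro
E0=np.array([0.4634,-0.0113,0.1045]); ay=np.array([.0208,.9998,0]); ax=np.array([.9998,-.0208,0])
RT=np.column_stack([[0,0,-1],-ax,ay])   # tool x down, y to robot, z = analyser y
def plan(xa,ya,ztip,TL=.173):
    s=robot.observe(); p=s["tool_pos"];R=s["eef_rot"]
    tgt=E0*[1,1,0]+xa*ax+ya*ay+np.array([0,0,ztip+TL])
    print("dp cm",np.round(R.T@(tgt-p)*100,2),"turn",np.round(np.degrees(Ro.from_matrix(R.T@RT).as_rotvec()),2))
def where():
    s=robot.observe(); p=s["tool_pos"]+.173*s["eef_rot"][:,0]; d=p-E0
    print("t",round(s["time_s"],2),"tip analyser mm",np.round([d@ax*1e3,d@ay*1e3,p[2]*1e3],1),"F",np.round(s["contact_force"],2),"gap",round(s["finger_gap"],4))
E
python3 -c "
from h import *
print(np.linalg.det(RT)); where(); plan(.012,.12,.2)"
```

```text
1.00003268
t 0.25 tip analyser mm [-252.   536.1  231.3] F [-0.79  0.06  0.63] gap 0.085
dp cm [  3.15 -39.86 -28.98] turn [-2.16e+01 -5.00e-02 -1.00e-02]
```

>>> arm_command(
  steps=[
    {"turn": [-3,0,0],"dp": [0,-3.5,-2.5],"jaw": 1},
    {"turn": [-6,0,0],"dp": [0,-7,-5],"jaw": 1},
    {"turn": [-9,0,0],"dp": [0,-10.5,-7.5],"jaw": 1},
    {"turn": [-12,0,0],"dp": [0,-13.5,-10],"jaw": 1},
    {"turn": [-15,0,0],"dp": [0,-17,-12.4],"jaw": 1},
    {"turn": [-18,0,0],"dp": [0,-20.5,-14.9],"jaw": 1},
    {"turn": [-20,0,0],"dp": [0,-24,-17.4],"jaw": 1},
    {"turn": [-21.6,0,0],"dp": [0,-27,-19.6],"jaw": 1},
    {"turn": [-21.6,0,0],"dp": [0,-29,-21],"jaw": 1},
    {"turn": [-21.6,0,0],"dp": [0,-30,-22],"jaw": 1},
  ],
)

```text
time_s: 1.08
tool_pos: [0.4157, 0.2084, 0.4045]
eef_rot: [[0.001, -1.0, 0.024], [-0.002, 0.024, 1.0], [-1.0, -0.001, -0.002]]
contact_force: [0.6, 0.4, -0.0]
finger_gap: -0.0001
```

```bash
python3 -c "
from h import *
where(); plan(.012,.12,.16)"
```

```text
t 1.08 tip analyser mm [-52.1 218.3 231.5] F [ 0.57  0.4  -0.05] gap -0.0001
dp cm [ 7.17 -6.45 -9.83] turn [-0.18 -0.1   0.05]
```

>>> arm_command(
  steps=[
    {"turn": [0,0,0],"dp": [1,-2,-3],"jaw": 1},
    {"turn": [0,0,0],"dp": [2,-4,-6],"jaw": 1},
    {"turn": [0,0,0],"dp": [4,-5.5,-8.5],"jaw": 1},
    {"turn": [-0.2,-0.1,0],"dp": [6,-6.4,-9.8],"jaw": 1},
    {"turn": [-0.2,-0.1,0],"dp": [7.2,-6.4,-9.8],"jaw": 1},
    {"turn": [-0.2,-0.1,0],"dp": [7.2,-6.4,-9.8],"jaw": 1},
    {"turn": [-0.2,-0.1,0],"dp": [7.2,-6.4,-9.8],"jaw": 1},
  ],
)

```text
time_s: 1.67
tool_pos: [0.4772, 0.1086, 0.3323]
eef_rot: [[-0.001, -1.0, 0.021], [0.0, 0.021, 1.0], [-1.0, 0.001, 0.0]]
contact_force: [0.3, 0.2, 0.7]
finger_gap: 0.0
```

Run:
```python
from h import *
where(); plan(.012,.12,.12)
for n in("side","top","wrist"):
    d=viewer.snapshot(n); cv2.imwrite(f"pics/{n}1.png",d["img"][:,:,::-1])
```

```text
t 1.67 tip analyser mm [ 11.2 120.2 159.3] F [0.33 0.2  0.72] gap 0.0
dp cm [ 3.93 -0.07 -0.01] turn [-0.02  0.01 -0.06]
```

View pics/wrist1.png

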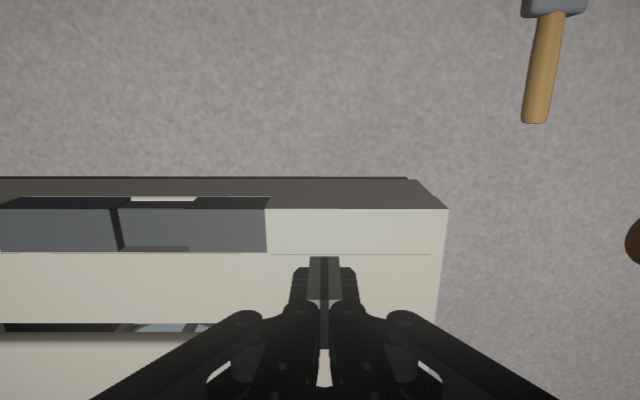

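View pics/side1.png

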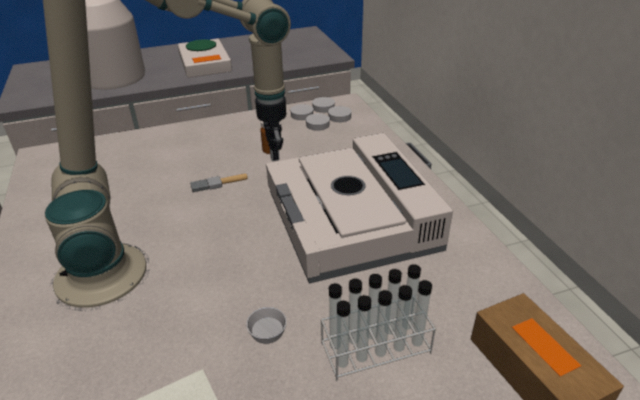

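The wrist picture shows the trim ending at u≈268 and the machine's left corner at (447,209). The groove's right wall is at u≈110–122 and its left end at u≈197. I'll enlarge it and measure.

```bash
cat >> h.py <<'E'
def wray(d,s,u,v):
    f=200/np.tan(np.radians(d["vfov"]/2)); M=d["mount"]; R=s["eef_rot"]
    c=np.array([(u-d["cx"])/f,(v-d["cy"])/f,1])
    return s["tool_pos"]+R@M[:3,3], R@(M[:3,:3]@c)
E
python3 - <<'E'
from h import *
a=cv2.imread("pics/wrist1.png")[170:270,60:220]; cv2.imwrite("pics/wc.png",cv2.resize(a,None,fx=5,fy=5,interpolation=cv2.INTER_CUBIC))
s=robot.observe();d=viewer.snapshot("wrist")
for n,u,v in [("L",447,209),("trL",266,208),("trLb",268,252)]:
    P=atz(*wray(d,s,u,v),.105);q=P-E0;print(n,P.round(4),(q@ax*1e3).round(1),(q@ay*1e3).round(1))
E
```

```text
L [0.4684 0.186  0.105 ] 0.9 197.4
trL [0.4655 0.074  0.105 ] 0.3 85.3
trLb [0.4957 0.073  0.105 ] 30.6 84.9
```

View pics/wc.png

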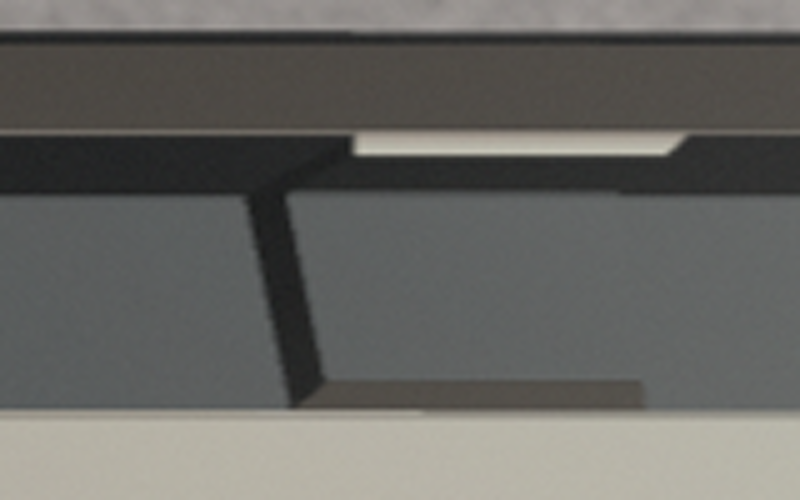

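Run:
```python
from h import *
s=robot.observe();d=viewer.snapshot("wrist")
for n,x,y in [("gRf",245,193),("gRb",290,408),("gLf",620,193),("gLb",645,408)]:
    P=atz(*wray(d,s,60+x/5-.4,170+y/5-.4),.105);q=P-E0;print(n,(q@ax*1e3).round(1),(q@ay*1e3).round(1))
```

```text
gRf 0.6 -12.2
gRb 30.1 -12.4
gLf 0.5 34.3
gLb 30.1 33.6
```

Groove middle: about 11 mm left of the edge's middle by the wrist camera, about 13 mm by the top camera. I'll descend gently onto the white part.

>>> arm_command(
  steps=[
    {"turn": [0,0,0],"dp": [2,0,0],"jaw": 1},
    {"turn": [0,0,0],"dp": [4,0,0],"jaw": 1},
    {"turn": [0,0,0],"dp": [4.5,0,0],"jaw": 1},
    {"turn": [0,0,0],"dp": [4.7,0,0],"jaw": 1},
    {"turn": [0,0,0],"dp": [4.7,0,0],"jaw": 1},
    {"turn": [0,0,0],"dp": [4.7,0,0],"jaw": 1},
  ],
)

```text
time_s: 2.42
tool_pos: [0.4781, 0.1096, 0.2878]
eef_rot: [[0.005, -1.0, 0.019], [0.0, 0.019, 1.0], [-1.0, -0.005, 0.0]]
contact_force: [0.1, -0.7, 0.1]
finger_gap: -0.0001
```

```bash
python3 -c "
from h import *
where(); plan(.012,.12,.105)"
```

```text
t 2.42 tip analyser mm [ 13.  121.2 114.8] F [ 0.09 -0.65  0.1 ] gap -0.0001
dp cm [ 0.98  0.02 -0.12] turn [0.1  0.03 0.29]
```

>>> arm_command(
  steps=[
    {"turn": [0,0,0.3],"dp": [0.3,0,0],"jaw": 1},
    {"turn": [0,0,0.3],"dp": [0.5,0,0],"jaw": 1},
    {"turn": [0,0,0.3],"dp": [0.6,0,0],"jaw": 1},
    {"turn": [0,0,0.3],"dp": [0.6,0,0],"jaw": 1},
    {"turn": [0,0,0.3],"dp": [0.6,0,0],"jaw": 1},
  ],
)

```text
time_s: 2.83
tool_pos: [0.4781, 0.1095, 0.2818]
eef_rot: [[-0.0, -1.0, 0.019], [0.001, 0.019, 1.0], [-1.0, 0.0, 0.001]]
contact_force: [-0.4, 0.2, 0.1]
finger_gap: -0.0001
```

```bash
python3 -c "
from h import *
where(); plan(.012,.12,.105)"
```

```text
t 2.83 tip analyser mm [ 12.1 121.2 108.8] F [-0.37  0.22  0.07] gap -0.0001
dp cm [ 0.38  0.02 -0.11] turn [ 0.1   0.03 -0.01]
```

Next, 1 mm steps until contact.

>>> arm_command(
  steps=[
    {"turn": [0,0,0],"dp": [0.1,0,0],"jaw": 1},
    {"turn": [0,0,0],"dp": [0.2,0,0],"jaw": 1},
    {"turn": [0,0,0],"dp": [0.3,0,0],"jaw": 1},
    {"turn": [0,0,0],"dp": [0.3,0,0],"jaw": 1},
  ],
)

```text
time_s: 3.17
tool_pos: [0.478, 0.1095, 0.2786]
eef_rot: [[-0.001, -1.0, 0.019], [0.0, 0.019, 1.0], [-1.0, 0.001, 0.0]]
contact_force: [0.5, -0.4, -0.4]
finger_gap: 0.0001
```

```bash
python3 -c "
from h import *
where()"
```

```text
t 3.17 tip analyser mm [ 11.9 121.2 105.6] F [ 0.52 -0.4  -0.43] gap 0.0001
```

>>> arm_command(
  steps=[
    {"turn": [0,0,0],"dp": [0.1,0,0],"jaw": 1},
    {"turn": [0,0,0],"dp": [0.15,0,0],"jaw": 1},
    {"turn": [0,0,0],"dp": [0.15,0,0],"jaw": 1},
  ],
)

```text
time_s: 3.42
tool_pos: [0.478, 0.1095, 0.2784]
eef_rot: [[0.0, -1.0, 0.019], [0.0, 0.019, 1.0], [-1.0, -0.0, 0.0]]
contact_force: [-2.4, -0.8, 10.2]
finger_gap: 0.0001
```

```bash
python3 -c "
from h import *
where()"
```

```text
t 3.42 tip analyser mm [ 12.1 121.2 105.4] F [-2.41 -0.84 10.22] gap 0.0001
```

Contact at tip z = 105.4 mm with about 10 N on the white part. I'll slide right along the edge with a smaller downward bias.

>>> arm_command(
  steps=[
    {"turn": [0,0,0],"dp": [0.08,0,0],"jaw": 1},
    {"turn": [0,0,0],"dp": [0.08,0,0],"jaw": 1},
    {"turn": [0,0,0],"dp": [0.08,0,-0.4],"jaw": 1},
    {"turn": [0,0,0],"dp": [0.08,0,-0.8],"jaw": 1},
    {"turn": [0,0,0],"dp": [0.08,0,-1.2],"jaw": 1},
    {"turn": [0,0,0],"dp": [0.08,0,-1.6],"jaw": 1},
    {"turn": [0,0,0],"dp": [0.08,0,-2.0],"jaw": 1},
    {"turn": [0,0,0],"dp": [0.08,0,-2.0],"jaw": 1},
  ],
)

```text
time_s: 4.08
tool_pos: [0.4782, 0.0896, 0.2784]
eef_rot: [[0.002, -1.0, 0.02], [0.002, 0.02, 1.0], [-1.0, -0.002, 0.002]]
contact_force: [0.3, 2.3, 5.2]
finger_gap: 0.0001
```

```bash
python3 -c "
from h import *
where(); plan(.012,.06,.1054)"
```

```text
t 4.08 tip analyser mm [ 13.1 101.5 105.4] F [0.32 2.28 5.16] gap 0.0001
dp cm [-0.01  0.08 -4.12] turn [0.05 0.11 0.14]
```

>>> arm_command(
  steps=[
    {"turn": [0,0.1,0.1],"dp": [0.07,0.02,-0.4],"jaw": 1},
    {"turn": [0,0.1,0.1],"dp": [0.07,0.04,-0.8],"jaw": 1},
    {"turn": [0,0.1,0.1],"dp": [0.07,0.05,-1.2],"jaw": 1},
    {"turn": [0,0.1,0.1],"dp": [0.07,0.05,-1.6],"jaw": 1},
    {"turn": [0,0.1,0.1],"dp": [0.07,0.05,-2.0],"jaw": 1},
    {"turn": [0,0.1,0.1],"dp": [0.07,0.05,-2.4],"jaw": 1},
    {"turn": [0,0.1,0.1],"dp": [0.07,0.05,-2.8],"jaw": 1},
    {"turn": [0,0.1,0.1],"dp": [0.07,0.05,-3.2],"jaw": 1},
    {"turn": [0,0.1,0.1],"dp": [0.07,0.05,-3.6],"jaw": 1},
    {"turn": [0,0.1,0.1],"dp": [0.07,0.05,-4.0],"jaw": 1},
  ],
)

```text
time_s: 4.92
tool_pos: [0.4773, 0.0497, 0.2781]
eef_rot: [[0.002, -1.0, 0.021], [0.002, 0.021, 1.0], [-1.0, -0.002, 0.002]]
contact_force: [-0.3, 3.6, 5.5]
finger_gap: -0.0001
```

```bash
python3 -c "
from h import *
where(); plan(.012,.04,.1054)"
```

```text
t 4.92 tip analyser mm [ 13.   61.6 105.1] F [-0.27  3.59  5.45] gap -0.0001
dp cm [-0.03  0.06 -2.13] turn [0.01 0.1  0.12]
```

On the trim at y = 62 mm, still touching at 5.5 N. I'll keep sliding, in smaller steps.

>>> arm_command(
  steps=[
    {"turn": [0,0.1,0.1],"dp": [0.07,0,-0.3],"jaw": 1},
    {"turn": [0,0.1,0.1],"dp": [0.07,0,-0.6],"jaw": 1},
    {"turn": [0,0.1,0.1],"dp": [0.07,0,-0.9],"jaw": 1},
    {"turn": [0,0.1,0.1],"dp": [0.07,0,-1.2],"jaw": 1},
    {"turn": [0,0.1,0.1],"dp": [0.07,0,-1.5],"jaw": 1},
    {"turn": [0,0.1,0.1],"dp": [0.07,0,-1.8],"jaw": 1},
    {"turn": [0,0.1,0.1],"dp": [0.07,0,-2.1],"jaw": 1},
    {"turn": [0,0.1,0.1],"dp": [0.07,0,-2.4],"jaw": 1},
  ],
)

```text
time_s: 5.58
tool_pos: [0.4772, 0.0262, 0.2781]
eef_rot: [[0.002, -1.0, 0.022], [0.002, 0.022, 1.0], [-1.0, -0.002, 0.002]]
contact_force: [-0.1, 4.9, 7.6]
finger_gap: -0.0002
```

```bash
python3 -c "
from h import *
where()"
```

```text
t 5.58 tip analyser mm [ 13.4  38.1 105.1] F [-0.06  4.95  7.56] gap -0.0002
```

>>> arm_command(
  steps=[
    {"turn": [0,0.1,0.1],"dp": [0.06,0,-0.3],"jaw": 1},
    {"turn": [0,0.1,0.1],"dp": [0.06,0,-0.6],"jaw": 1},
    {"turn": [0,0.1,0.1],"dp": [0.06,0,-0.9],"jaw": 1},
    {"turn": [0,0.1,0.1],"dp": [0.06,0,-1.2],"jaw": 1},
    {"turn": [0,0.1,0.1],"dp": [0.06,0,-1.4],"jaw": 1},
  ],
)

```text
time_s: 6.0
tool_pos: [0.4768, 0.0116, 0.2773]
eef_rot: [[-0.0, -1.0, 0.021], [-0.001, 0.021, 1.0], [-1.0, 0.0, -0.001]]
contact_force: [-0.0, 0.1, 0.0]
finger_gap: -0.0001
```

```bash
python3 -c "
from h import *
where()"
```

```text
t 6.0 tip analyser mm [ 12.9  23.1 104.3] F [-0.    0.08  0.03] gap -0.0001
```

Force fell to zero and the tip sank 0.8 mm at y = 23 mm, so it is over the groove, matching the pictures. I'll go on to the groove's middle, then lower.

>>> arm_command(
  steps=[
    {"turn": [0,0,0],"dp": [0,0.05,-0.4],"jaw": 1},
    {"turn": [0,0,0],"dp": [0,0.05,-0.8],"jaw": 1},
    {"turn": [0,0,0],"dp": [0,0.05,-1.1],"jaw": 1},
    {"turn": [0,0,0],"dp": [0.1,0.05,-1.1],"jaw": 1},
    {"turn": [0,0,0],"dp": [0.2,0.05,-1.1],"jaw": 1},
    {"turn": [0,0,0],"dp": [0.3,0.05,-1.1],"jaw": 1},
    {"turn": [0,0,0],"dp": [0.3,0.05,-1.1],"jaw": 1},
  ],
)

```text
time_s: 6.58
tool_pos: [0.4759, 0.0007, 0.274]
eef_rot: [[-0.001, -1.0, 0.021], [-0.0, 0.021, 1.0], [-1.0, 0.001, -0.0]]
contact_force: [-0.4, 0.4, 1.0]
finger_gap: 0.0004
```

Run:
```python
from h import *
where()
for n in("side","wrist"):
    d=viewer.snapshot(n); cv2.imwrite(f"pics/{n}2.png",d["img"][:,:,::-1])
```

```text
t 6.58 tip analyser mm [ 12.1  12.2 101. ] F [-0.41  0.41  1.01] gap 0.0004
```

View pics/wrist2.png

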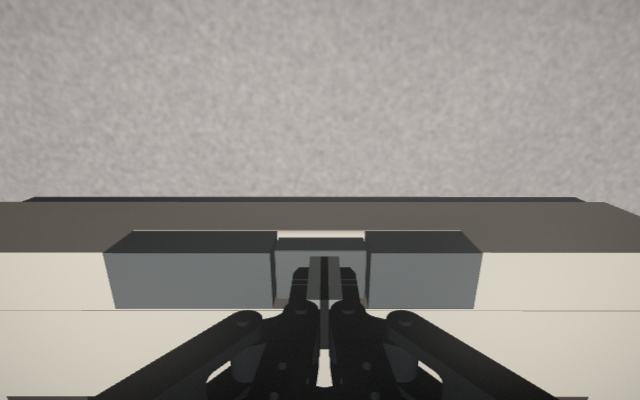

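The wrist picture shows the finger (u 293–357) centred in the groove (u 274–367), with the tip 4 mm below the edge. I'll press down in 1 mm steps.

>>> arm_command(
  steps=[
    {"turn": [0,0,0],"dp": [0.1,0,0],"jaw": 1},
    {"turn": [0,0,0],"dp": [0.2,0,0],"jaw": 1},
    {"turn": [0,0,0],"dp": [0.3,0,0],"jaw": 1},
    {"turn": [0,0,0],"dp": [0.4,0,0],"jaw": 1},
    {"turn": [0,0,0],"dp": [0.45,0,0],"jaw": 1},
    {"turn": [0,0,0],"dp": [0.45,0,0],"jaw": 1},
  ],
)

```text
time_s: 7.18
tool_pos: [0.476, 0.0008, 0.2699]
eef_rot: [[0.0, -1.0, 0.021], [-0.0, 0.021, 1.0], [-1.0, -0.0, -0.0]]
contact_force: [-2.2, 0.3, 5.4]
finger_gap: -0.0002
```

Run:
```python
from h import *
where()
```

```text
t 7.18 tip analyser mm [12.4 12.3 96.9] F [-2.17  0.27  5.43] gap -0.0002
```

>>> arm_command(
  steps=[
    {"turn": [0,0,0],"dp": [0.15,0,0],"jaw": 1},
    {"turn": [0,0,0],"dp": [0.25,0,0],"jaw": 1},
    {"turn": [0,0,0],"dp": [0.32,0,0],"jaw": 1},
    {"turn": [0,0,0],"dp": [0.4,0,0],"jaw": 1},
    {"turn": [0,0,0],"dp": [0.4,0,0],"jaw": 1},
    {"turn": [0,0,0],"dp": [0.4,0,0],"jaw": 1},
  ],
)

```text
time_s: 7.68
tool_pos: [0.476, 0.0008, 0.266]
eef_rot: [[0.0, -1.0, 0.021], [-0.0, 0.021, 1.0], [-1.0, -0.0, -0.0]]
contact_force: [-1.4, -0.5, 4.8]
finger_gap: 0.0001
```

Run:
```python
from h import *
where()
d=viewer.snapshot("side"); cv2.imwrite(f"pics/side3.png",cv2.resize(d["img"][100:300,200:500,::-1],None,fx=2,fy=2))
```

```text
t 7.68 tip analyser mm [12.4 12.3 93. ] F [-1.43 -0.51  4.77] gap 0.0001
```

View pics/side3.png

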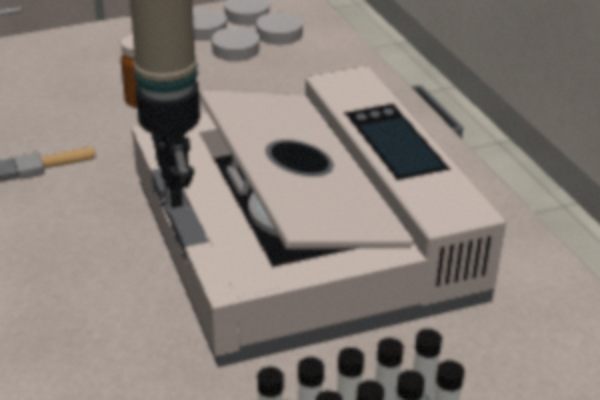

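The lid has let go and is rising (its front rim stands clear of the deck). I'll withdraw straight up, then back towards the robot.

>>> arm_command(
  steps=[
    {"turn": [0,0,0],"dp": [-0.8,0,0],"jaw": 1},
    {"turn": [0,0,0],"dp": [-2,0,0],"jaw": 1},
    {"turn": [0,0,0],"dp": [-4,1.5,0],"jaw": 1},
    {"turn": [0,0,0],"dp": [-6,4,0],"jaw": 1},
    {"turn": [0,0,0],"dp": [-8,7,0],"jaw": 1},
    {"turn": [0,0,0],"dp": [-10,9,0],"jaw": 1},
    {"turn": [0,0,0],"dp": [-12,10,0],"jaw": 1},
    {"turn": [0,0,0],"dp": [-12,10,0],"jaw": 1},
    {"turn": [0,0,0],"dp": [-12,10,0],"jaw": 1},
    {"turn": [0,0,0],"dp": [-12,10,0],"jaw": 1},
  ],
)

```text
time_s: 8.57
tool_pos: [0.3762, 0.0029, 0.3856]
eef_rot: [[0.0, -1.0, 0.021], [-0.0, 0.021, 1.0], [-1.0, -0.0, -0.0]]
contact_force: [0.7, -0.5, -0.5]
finger_gap: -0.0
```

>>> arm_command(
  steps=[
    {"turn": [0,0,0],"dp": [0,0,0],"jaw": 1},
    {"turn": [0,0,0],"dp": [0,0,0],"jaw": 1},
    {"turn": [0,0,0],"dp": [0,0,0],"jaw": 1},
    {"turn": [0,0,0],"dp": [0,0,0],"jaw": 1},
    {"turn": [0,0,0],"dp": [0,0,0],"jaw": 1},
    {"turn": [0,0,0],"dp": [0,0,0],"jaw": 1},
    {"turn": [0,0,0],"dp": [0,0,0],"jaw": 1},
    {"turn": [0,0,0],"dp": [0,0,0],"jaw": 1},
    {"turn": [0,0,0],"dp": [0,0,0],"jaw": 1},
    {"turn": [0,0,0],"dp": [0,0,0],"jaw": 1},
  ],
)

```text
time_s: 9.4
tool_pos: [0.3762, 0.0029, 0.3856]
eef_rot: [[0.0, -1.0, 0.021], [-0.0, 0.021, 1.0], [-1.0, -0.0, -0.0]]
contact_force: [0.6, 0.4, -0.4]
finger_gap: -0.0003
```

>>> arm_command(
  steps=[
    {"turn": [0,0,0],"dp": [0,0,0],"jaw": 1},
    {"turn": [0,0,0],"dp": [0,0,0],"jaw": 1},
    {"turn": [0,0,0],"dp": [0,0,0],"jaw": 1},
    {"turn": [0,0,0],"dp": [0,0,0],"jaw": 1},
    {"turn": [0,0,0],"dp": [0,0,0],"jaw": 1},
    {"turn": [0,0,0],"dp": [0,0,0],"jaw": 1},
    {"turn": [0,0,0],"dp": [0,0,0],"jaw": 1},
    {"turn": [0,0,0],"dp": [0,0,0],"jaw": 1},
    {"turn": [0,0,0],"dp": [0,0,0],"jaw": 1},
    {"turn": [0,0,0],"dp": [0,0,0],"jaw": 1},
  ],
)

```text
time_s: 10.23
tool_pos: [0.3762, 0.0029, 0.3856]
eef_rot: [[0.0, -1.0, 0.021], [-0.0, 0.021, 1.0], [-1.0, -0.0, -0.0]]
contact_force: [0.2, 0.2, -0.2]
finger_gap: -0.0003
```

>>> arm_command(
  steps=[
    {"turn": [0,0,0],"dp": [0,0,0],"jaw": 1},
    {"turn": [0,0,0],"dp": [0,0,0],"jaw": 1},
    {"turn": [0,0,0],"dp": [0,0,0],"jaw": 1},
    {"turn": [0,0,0],"dp": [0,0,0],"jaw": 1},
    {"turn": [0,0,0],"dp": [0,0,0],"jaw": 1},
    {"turn": [0,0,0],"dp": [0,0,0],"jaw": 1},
    {"turn": [0,0,0],"dp": [0,0,0],"jaw": 1},
    {"turn": [0,0,0],"dp": [0,0,0],"jaw": 1},
    {"turn": [0,0,0],"dp": [0,0,0],"jaw": 1},
    {"turn": [0,0,0],"dp": [0,0,0],"jaw": 1},
  ],
)

```text
time_s: 11.07
tool_pos: [0.3762, 0.0029, 0.3856]
eef_rot: [[0.0, -1.0, 0.021], [-0.0, 0.021, 1.0], [-1.0, -0.0, -0.0]]
contact_force: [1.0, -0.3, -0.4]
finger_gap: 0.0003
```

Run:
```python
from h import *
where()
I=[viewer.snapshot("side")["img"][100:360,170:500,::-1]]
I.append(viewer.snapshot("top")["img"][80:340,140:500,::-1])
cv2.imwrite("pics/side4.png",cv2.resize(I[0],None,fx=2,fy=2)); cv2.imwrite("pics/top4.png",cv2.resize(I[1],None,fx=2,fy=2))
b=viewer.snapshot("side")["img"][100:360,170:500,::-1]; print("max diff",np.abs(cv2.blur(b,(5,5)).astype(int)-cv2.blur(I[0],(5,5))).max())
```

```text
t 11.07 tip analyser mm [-87.4  12.4 212.6] F [ 1.05 -0.26 -0.45] gap 0.0003
max diff 3
```

View pics/side4.png

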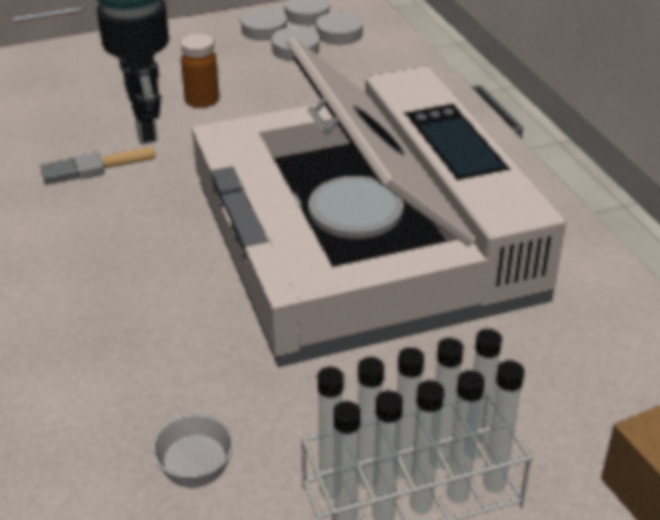

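View pics/top4.png

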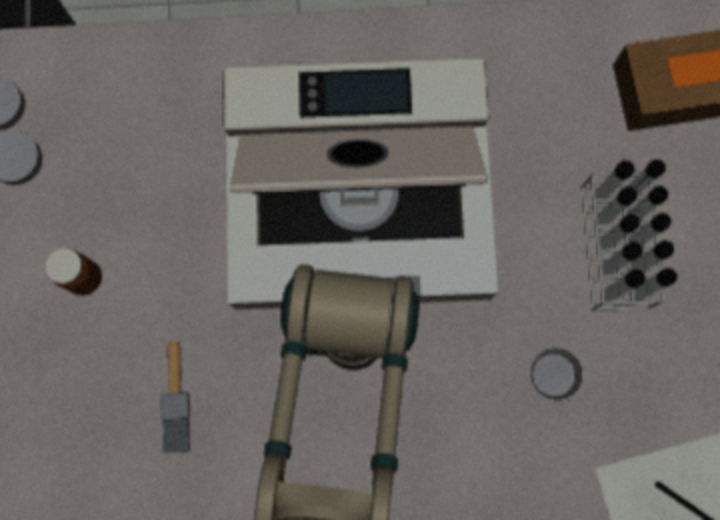

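The side picture shows the lid standing open, with its front rim from (292,38) to (388,183). The top picture shows the rim at (231,188)–(485,178). The dish, brush, jar and rack look unmoved. I'll check the lid angle numerically.

Run:
```python
from h import *
t=viewer.snapshot("top");s=viewer.snapshot("side")
for a,b in [((231,188),(292,38)),((485,178),(388,183))]:
    X,e=tri([ray(t,140+a[0]/2,80+a[1]/2),ray(s,170+b[0]/2,100+b[1]/2)])
    q=X-E0; x=q@ax; print(X.round(3),np.round(e,4),"xa",x.round(3),"angle",np.arctan2(X[2]-.113,.252-x).round(3))
o=cv2.imread("pics/side0.png"); n=s["img"][:,:,::-1]
for nm,(x0,y0,x1,y1) in dict(dish=(240,300,295,350),brush=(188,165,252,195),jar=(258,115,282,157),rack=(315,260,440,375)).items():
    print(nm, np.abs(o[y0:y1,x0:x1].astype(int)-n[y0:y1,x0:x1]).mean().round(2))
```

```text
[0.608 0.161 0.23 ] [0.0013 0.0013] xa 0.141 angle 0.812
[ 0.601 -0.19   0.224] [0.0007 0.0007] xa 0.142 angle 0.791
dish 5.85
brush 8.88
jar 4.76
rack 5.16
```

```bash
python3 -c "
from cell import robot
print(robot.job_done())"
```

```text
the job is handed in; nothing more can be done
None
```

I opened the lid by its hidden catch and handed the job in; it reports no verdict. The last time reading was about 11 s, against the 56 s limit.

**What I did:**
- **Touch:** with the gripper shut and pointing down, I touched the left white part of the front edge with about 10 N.
- **Slide:** I slid onto the grey trim at 5–8 N. The force fell to zero and the tip sank about 1 mm when the finger came over the groove.
- **Press:** the groove's middle was about 12 mm left of the edge's middle. I pressed the catch there to about 6 mm with about 5 N until the lid sprang up, then withdrew up and back.

**Last checks:**
- **Lid:** the front rim's two corners, measured from two cameras, give an opening of 0.79–0.81 rad. Side pictures taken about 0.1 s apart show it still.
- **Robot:** the tip is about 90 mm in front of the machine, and the force reading is only noise, about 1 N.
- **Bystanders:** the dish and brush are at their starting pixels in the top view, and the jar and rack look unmoved. A side-view before/after comparison showed small brightness differences at all four (mean 5–9 grey levels). I took these for noise and arm shadow and did not follow them up.
- **Catch:** I did not measure its return directly; nothing touches it now.

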